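# Pull a hob knob for washing

## Robot

A 7-joint arm with a two-finger parallel gripper is mounted at the origin on the work surface; the furniture and walls round the work are solid. World frame = base frame: x ahead of the robot, y to its left, z up, the work surface at z = 0. Lengths are in m, angles in rad, forces in N, time in s.
With the tool pointing down it reaches from about 0.35 to 0.9 m from the base axis. Payload 19.9 kg.
Tool frame: the origin (TCP) lies midway between the tips of the shut fingers; the grasp point (between the pads) lies behind it (bot.grip_point_offset is the z of the grasp point in the tool frame, in m); z points along the fingers, y is the line along which they close (so a half turn about z gives the same grasp; the last joint's range is limited). The gripper opens to 94 mm and grips with 3 to 60 N. Pads are 16 mm wide; open, the fingers measure 119 mm over their backs; the gripper's body (75 mm by 177 mm) begins 78 mm behind the grasp point.
Start: joints at [-1.248, 0.417, -0.01, 1.614, 0.005, 1.111, -0.053], TCP at [0.222, 0.584, 0.205] pointing down, gripper open.
Joint ranges: [-2.81, 2.81], [-0.39, 2.02], [-1.27, 1.25], [0.06, 2.57], [-1.19, 4.33], [0.19, 2], [-2.82, 2.82]. Speed limits (rad/s): [1.89, 1.89, 2.39, 2.39, 3.01, 3.01, 3.01].

## Interface

Orientations are given as [roll, pitch, yaw] about the fixed x, y, z axes, in that order (R = Rz(yaw) Ry(pitch) Rx(roll)).
In Python, from cell import telemetry, optics, bot gives the robot as it stands. The module is installed in compiled form; this text tells all that it offers.
- The arm moves only by the tool arm_command, never from a script. Its argument "deltas" is one flat list of numbers, 6 for each row, row after row: the shift along the tool's x, y, z in m, then the turn, a rotation vector about the tool's x, y, z in degrees. A call has 1 to 20 rows; each row is the pose to reach, as a shift and turn from the pose commanded when the call began, along the tool's axes at that moment; what a row does not reach only later rows make up. A row lasts 1/8 s, in which the tool goes at most 62.5 mm and 10.7 degrees, less where a joint would pass 70% of its speed; a pose out of reach is approached as far as the arm can. A call with a gripper value outside its range is refused whole. "grip" is the opening, from 0 (shut) to 1 (fully open), set as the call begins (left out, the last holds). The fingers move at their own pace and stop on an object; "grip_force" is the grip in N (left out, the last holds). Time passes only in rows, so rows that repeat a pose let the fingers close. It gives the time, the measured TCP pose, the force, the opening and the grip force at its end, in the units of the state.
- telemetry.read_state(): the state, without advancing time (a new reading comes with each control period).
- optics.camera(name): name is "side" or "top"; returns a dict with "frame" (400x640x3 uint8, red, green, blue), "fx", "fy", "cx", "cy" (pixels), "R" (3x3) and "t" (3): a world point X has camera coordinates R X + t. Camera axes: x right, y down, z forward; pixel columns grow to the right and rows downward; lengths in m; the calibration is good to about 2 mm. A picture is of the moment at which its call begins. There is no depth.
- bot.close_job(): hands the job in; it is judged then, once.
The state is a dict: "t": time; "joints": joint angles; "joint_velocities": joint speeds; "tau": joint torques, N m; "tcp_pos": TCP position; "orientation": TCP orientation; "wrist_force": force on the tool from outside, world axes, zero at the start; "ft_torque": the same for the moment, N m; "width": finger opening in m; "gripper_force": force on a finger pad.
Only numpy, scipy, OpenCV 4.12 (cv2) and the standard library are available. Lean on these libraries where they do the work, as an engineer would, in place of code of your own. Each camera call takes 0.05 s, during which the arm holds its last target. There are 200 camera calls.

## Task

The hob is being cleaned: one of its two control knobs already stands in the wash tray, and the one still pressed onto its spindle must join it, pulled off with the knob puller and not with the gripper. Take the puller by its handle, rest its fork lightly on the glass, slide it under the knob, collar between the tines, until you feel the end of the slot bear lightly against the collar, without forcing anything, then pull straight up until the knob pops off. Carry the knob in the puller to the tray, set it down gently upright on the tray floor, draw the fork out from under it and leave the puller standing upright in the tray clear of both knobs, with everything else left where it was.

Things in the scene. Friction and masses are not known exactly. Their poses are not given: they have to be found in the camera images.
- hob: low tabletop hob, fixed, 250 (x) x 360 (y) x 56 mm, flat black glass top on a steel frame; origin under its centre, glass 56 mm above it. Two spindles stand on the glass near its +y end, at (38, 112) mm (wears the knob) and (-38, 112) mm (bare, 10.5 mm high) in the hob's axes. Nothing stands before its +y edge.
- knob_collar (a point): the knob still on the hob, about 60 g: steel cap 44 mm across, 19.5 mm high, pointer line on top, on a collar 16 mm across that reaches 6.5 mm below the cap's flat underside. Point: on its axis at the collar's foot, which stands on the glass; z up. Spring leaves in its bore hold it: it pops at about 10 to 15 N straight up, within 3 mm, and is clear of the spindle after 12 mm.
- puller_handle (a point): centre of the knob puller's upright wooden handle, 24 x 24 mm square, 52 mm high, 74 mm above the fork's underside; x is the way the fork points, z up. Puller: about 150 g, stands on its fork. Under the handle a clamp block with a thumbscrew (to 48 mm above the fork's underside, lowest 33 mm) holds a C-shaped steel bracket whose lower arm is the fork.
- puller: the puller again: origin on the handle's axis, level with the fork's underside. Fork 4 mm thick, 37 mm over its two short tines; slot 18.5 mm wide, 21 at the tips. The tips reach only 6 mm past the collar's axis when the slot is home, and the upright is 33 mm behind it. The bracket was left clamped so that this axis is 10 mm behind to 10 mm ahead of the handle's: not measured, but it stays put.
- tray_floor (a point): wash tray of thin metal, fixed, 200 (x) x 260 (y) mm outside, rim 16 mm high, flat floor 185 x 245 mm; the point lies in the middle of the floor's upper face, 3 mm above the worktop; axes along the tray's sides
- twin_mid (a point): the other knob, of the same shape, standing loose in the tray's +x, +y quarter; the point lies on its axis, 13 mm above its foot
- salt_shaker: salt shaker 44 mm across and 90 mm high, loose, standing behind the puller; origin at its foot
Things that resemble listed ones, but are neither listed nor needed, are in the scene too. Leave any brown or red look-alike of the part that bears knob_collar alone.

How it is judged:
By the outcome, as a careful person would: the job done as asked, in the order asked, and still so for the second after the job is handed in, with the robot touching nothing.
It also fails if it takes over 72 s, if anything falls off the work surface, if the arm or the gripper's body presses on something with over 40 N, if the wrist force passes 120 N, or if a joint passes its speed limit or range.

## Working session

There is one attempt and no reset: what is moved stays moved. The work goes in short steps, Python scripts to look and compute and a tool call to move; the robot and the scene stay as the last step left them, time stands still between calls to the robot, and variables do not carry over. Pictures are saved under pics/ and viewed, at most 12 in all, crops included, and the job is handed in when it is done.

Besides the shell and the picture viewer there is one more tool, called after "Request:" as name(argument=value, ...), one argument or row to a line, values as JSON. arm_command: Moves the arm, as the interface text tells. Its arguments: {"type":"object","properties":{"deltas":{"type":"array"},"grip":{"type":"number"},"grip_force":{"type":"number"}},"required":["deltas"]}

```bash
mkdir -p pics; cat > h.py <<'E'
import numpy as np, cv2
from cell import telemetry, optics, bot
def snap(n, f):
    c=optics.camera(n); cv2.imwrite('pics/'+f+'.png', c['frame'][:,:,::-1]); np.savez('pics/'+f+'.npz', **c); return c
def ld(f): return dict(np.load('pics/'+f+'.npz'))
def ray(c,u,v):
    d=np.array([(u-c['cx'])/c['fx'],(v-c['cy'])/c['fy'],1.]); R=np.array(c['R']); return -R.T@np.array(c['t']), R.T@d
def onz(c,u,v,z):
    o,d=ray(c,u,v); return o+d*(z-o[2])/d[2]
def tri(c1,p1,c2,p2):
    o1,d1=ray(c1,*p1); o2,d2=ray(c2,*p2)
    s=np.linalg.lstsq(np.c_[d1,-d2],o2-o1,rcond=None)[0]; a=o1+s[0]*d1; b=o2+s[1]*d2
    return (a+b)/2, np.linalg.norm(a-b)
def proj(c,X):
    p=np.array(c['R'])@np.array(X)+np.array(c['t']); return c['fx']*p[0]/p[2]+c['cx'], c['fy']*p[1]/p[2]+c['cy']
E
python3 - <<'E'
from h import *
np.set_printoptions(precision=3,suppress=True)
for n in('side','top'):
    c=snap(n,n+'0'); print(n,c['fx'],c['cx'],c['cy'],-np.array(c['R']).T@c['t'], np.array(c['R']))
s=telemetry.read_state(); print(s, bot.grip_point_offset)
E
```

```text
side 375.7460103450295 321.95265192060253 202.7079936657633 [ 0.378 -0.732  0.732] [[ 0.999 -0.032  0.024]
 [-0.001 -0.609 -0.793]
 [ 0.04   0.792 -0.609]]
top 425.9083748142003 321.3353593638 198.6325211070535 [0.218 0.11  1.1  ] [[-0.086 -0.996 -0.002]
 [-0.974  0.084 -0.209]
 [ 0.209 -0.016 -0.978]]
{'t': 0.1, 'joints': array([-1.248,  0.418, -0.01 ,  1.614,  0.005,  1.111, -0.053]), 'joint_velocities': array([ 0.002, -0.002, -0.   , -0.001, -0.001, -0.   ,  0.001]), 'tau': array([  0.002, -85.26 ,   0.64 , -42.671,  -0.049,   0.016,   0.   ]), 'tcp_pos': array([0.222, 0.584, 0.205]), 'orientation': array([-3.14 ,  0.   ,  2.778]), 'wrist_force': array([-0.125,  0.71 ,  0.708]), 'ft_torque': array([ 0.025, -0.029, -0.032]), 'gripper_force': 0.0, 'width': 0.09401447218325162} -0.0188
```

View pics/side0.png

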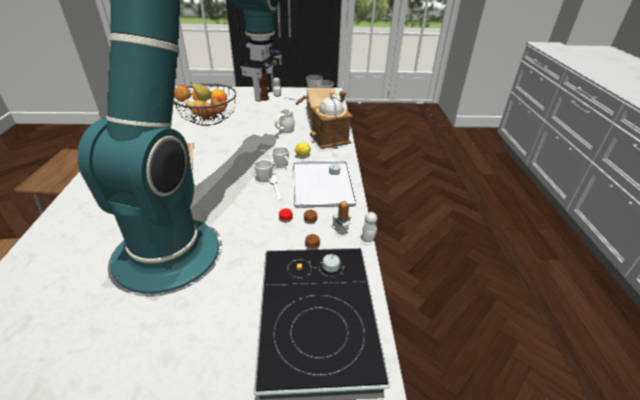

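View pics/top0.png

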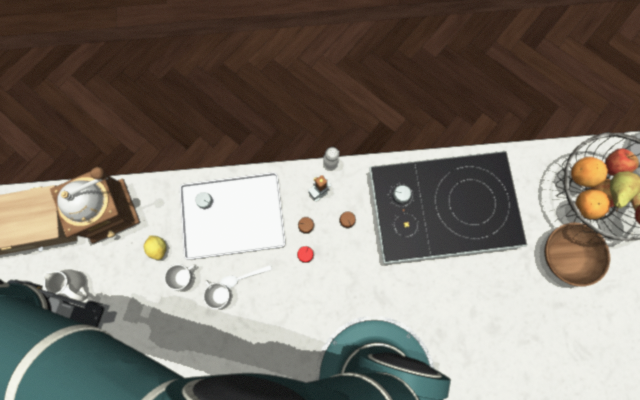

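Side view: knob on hob at (331,262), puller (343,212), salt shaker (370,226), tray (323,184), twin (335,169). Top view: knob (402,194), puller (319,187), shaker (331,157), tray (233,215), twin (204,200).

Knob look-alikes in the top view are brown (306,225), brown (347,219) and red (305,254). None is on the hob, so my choice is the steel knob at (402,194). I'll check it in a close crop.

```bash
python3 - <<'E'
from h import *
a=cv2.imread('pics/side0.png'); b=cv2.imread('pics/top0.png')
A=cv2.resize(a[150:285,270:390],None,fx=4.4,fy=4.4,interpolation=cv2.INTER_CUBIC)[:, :]
B1=cv2.resize(b[145:210,290:350],None,fx=4.4,fy=4.4,interpolation=cv2.INTER_CUBIC)
B2=cv2.resize(b[170:235,375:435],None,fx=4.4,fy=4.4,interpolation=cv2.INTER_CUBIC)
o=np.zeros((594,792,3),np.uint8); o[:A.shape[0],:528]=A[:594]; o[:286,528:792]=B1; o[290:576,528:792]=B2
cv2.imwrite('pics/crop1.png',o)
E
```

```text
(no output)
```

View pics/crop1.png

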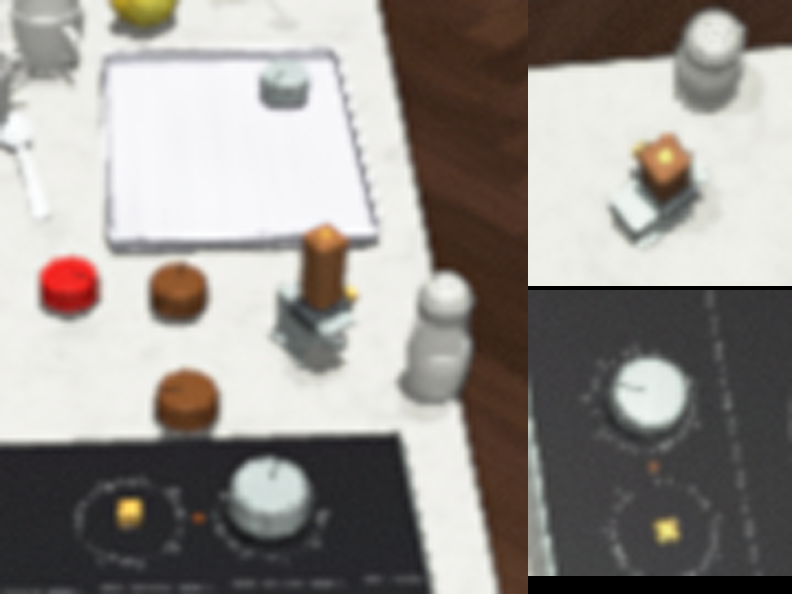

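The crop confirms it: the steel knob on the hob (side crop 270,497) wears a pointer and is beside the bare brass spindle. The puller has the wooden handle and brass thumbscrew. I need its fork direction, so I'll enlarge it and triangulate.

```bash
python3 - <<'E'
from h import *
np.set_printoptions(precision=4,suppress=True)
a=cv2.imread('pics/side0.png'); b=cv2.imread('pics/top0.png')
A=cv2.resize(a[195:240,325:358],None,fx=12,fy=12,interpolation=cv2.INTER_LANCZOS4)
B=cv2.resize(b[170:205,302:335],None,fx=12,fy=12,interpolation=cv2.INTER_LANCZOS4)
o=np.zeros((540,796,3),np.uint8); o[:A.shape[0],:396]=A; o[:B.shape[0],400:796]=B
cv2.imwrite('pics/crop2.png',o)
s=ld('side0'); t=ld('top0')
fs=lambda x,y:(270+x/4.4,150+y/4.4); 
ft=lambda x,y:(290+(x-528)/4.4,145+y/4.4); ft2=lambda x,y:(375+(x-528)/4.4,170+(y-290)/4.4)
print('handle top',tri(s,fs(325,233),t,ft(665,155)))
print('screw',tri(s,fs(350,294),t,ft(638,148)))
print('plate?',tri(s,fs(292,300),t,ft(632,210)))
print('knob top',tri(s,fs(270,475),t,ft2(650,393)))
print('shaker top',tri(s,fs(446,285),t,ft(715,25)))
# brass spindle, twin
print('spindle',tri(s,fs(130,508),t,ft2(667,529)))
for n,c in(('s',s),('t',t)):
    h=cv2.cvtColor(c['frame'],cv2.COLOR_RGB2HSV)
    m=(h[:,:,2]<75).astype(np.uint8)
    m=cv2.morphologyEx(m,cv2.MORPH_CLOSE,np.ones((9,9)))
    k,l,st,ce=cv2.connectedComponentsWithStats(m)
    lab=l[300,320] if n=='s' else l[220,440]
    # fill
    cs=cv2.findContours((l==lab).astype(np.uint8),cv2.RETR_EXTERNAL,cv2.CHAIN_APPROX_NONE)[0]
    r=cv2.approxPolyDP(max(cs,key=cv2.contourArea),8,True)[:,0]; print(n,'hob',st[lab],[(tuple(p),onz(c,*p,.056)[:2].round(4).tolist()) for p in r])
E
```

```text
handle top (array([0.4787, 0.0907, 0.0987]), np.float64(0.003154547729313263))
screw (array([0.5001, 0.1048, 0.037 ]), np.float64(0.002941549952058564))
plate? (array([0.4641, 0.1113, 0.027 ]), np.float64(1.577447980215726e-05))
knob top (array([ 0.4332, -0.1053,  0.0844]), np.float64(0.005455674113287381))
shaker top (array([0.5536, 0.0555, 0.0855]), np.float64(0.0003911837270890069))
spindle (array([ 0.3584, -0.1093,  0.064 ]), np.float64(0.003591356850160152))
s hob [  256   249   132   151 16425] [((np.int32(359), np.int32(249)), [0.5108, -0.0462]), ((np.int32(267), np.int32(252)), [0.2777, -0.055]), ((np.int32(259), np.int32(399)), [0.2938, -0.4161]), ((np.int32(382), np.int32(391)), [0.5122, -0.4067])]
t hob [  372   153   154   107 12546] [((np.int32(505), np.int32(153)), [0.5191, -0.3858]), ((np.int32(372), np.int32(168)), [0.5089, -0.042]), ((np.int32(386), np.int32(259)), [0.2775, -0.0504]), ((np.int32(525), np.int32(243)), [0.2869, -0.394])]
```

View pics/crop2.png

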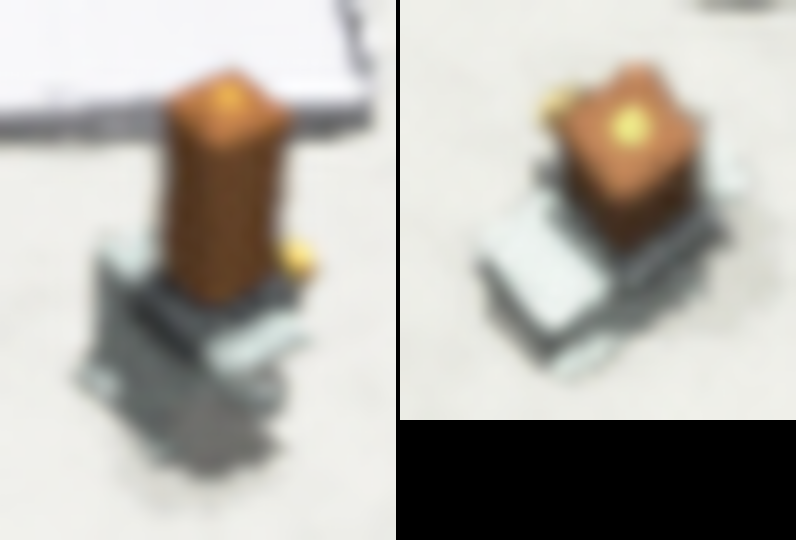

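```bash
python3 - <<'E'
from h import *
np.set_printoptions(precision=4,suppress=True)
s=ld('side0'); t=ld('top0')
fs=lambda x,y:(325+x/12,195+y/12); ft=lambda x,y:(302+(x-400)/12,170+y/12)
print('bar/right bit',tri(s,fs(300,335),t,ft(735,170)))
print('heel bit',tri(s,fs(100,380),t,ft(590,355)))
for n,p in dict(top=(630,128),c1=(640,62),c2=(697,135),c3=(622,195),c4=(560,115)).items(): print(n,onz(t,*ft(*p),.1))
for n,p in dict(top=(230,95),l=(165,103),r=(290,115),n=(225,145),far=(232,68)).items(): print('side',n,onz(s,*fs(*p),.1))
for z in(.033,.004):
  print(z,[onz(t,*ft(*p),z)[:2] for p in((540,190),(610,285),(555,330),(478,250),(550,370),(720,120),(748,185))])
print('side bar z4',[onz(s,*fs(*p),.004)[:2] for p in((205,345),(310,335),(225,370),(295,310),(80,380),(110,400))])
print('side bar z33',[onz(s,*fs(*p),.033)[:2] for p in((205,345),(310,335),(225,370),(295,310),(100,250))])
E
```

```text
bar/right bit (array([0.4895, 0.0684, 0.0426]), np.float64(0.01977562571231182))
heel bit (array([0.4532, 0.1021, 0.0015]), np.float64(0.005258764391462767))
top [0.4756 0.0906 0.1   ]
c1 [0.4892 0.0874 0.1   ]
c2 [0.473  0.0773 0.1   ]
c3 [0.4619 0.0934 0.1   ]
c4 [0.4795 0.1045 0.1   ]
side top [0.4809 0.0897 0.1   ]
side l [0.4657 0.0867 0.1   ]
side r [0.4941 0.0822 0.1   ]
side n [0.4783 0.0711 0.1   ]
side far [0.4822 0.1    0.1   ]
0.033 [array([0.4809, 0.1097]), array([0.4587, 0.0965]), array([0.4499, 0.1091]), array([0.4688, 0.124 ]), array([0.4413, 0.1108]), array([0.493 , 0.0698]), array([0.4781, 0.0651])]
0.004 [array([0.488 , 0.1097]), array([0.4653, 0.0961]), array([0.4562, 0.109 ]), array([0.4756, 0.1244]), array([0.4474, 0.1109]), array([0.5005, 0.0687]), array([0.4852, 0.0639])]
side bar z4 [array([0.4823, 0.113 ]), array([0.5088, 0.1167]), array([0.4865, 0.1036]), array([0.5059, 0.1263]), array([0.4506, 0.1001]), array([0.4576, 0.0926])]
side bar z33 [array([0.4782, 0.0794]), array([0.5035, 0.0829]), array([0.4822, 0.0703]), array([0.5008, 0.0921]), array([0.4551, 0.1149])]
```

```bash
python3 - <<'E'
from h import *
s=ld('side0'); t=ld('top0')
h=np.array([.478,.0905]); u=np.array([.53,-.848]); p=np.array([.848,.53])
gs=lambda q:(round((q[0]-325)*12),round((q[1]-195)*12)); gt=lambda q:(round((q[0]-302)*12+400),round((q[1]-170)*12))
for a in(-31,-26,16,26,31):
  for l in(-18,-13,13,18):
    print(a,l,[ (z,gs(proj(s,[*(h+u*a/1e3+p*l/1e3),z/1e3])),gt(proj(t,[*(h+u*a/1e3+p*l/1e3),z/1e3]))) for z in(0,33,48)])
o=[]
for c,(y,x) in((s,(195,325)),(t,(170,302))):
    f=c['frame'][y:y+45,x:x+33,::-1].astype(float); f=255*(f/255)**.45
    o.append(cv2.resize(f.clip(0,255).astype(np.uint8),None,fx=12,fy=12,interpolation=cv2.INTER_CUBIC))
cv2.imwrite('pics/crop3.png',np.hstack(o))
E
```

```text
-31 -18 [(0, (60, 373), (567, 377)), (33, (65, 270), (565, 346)), (48, (68, 222), (564, 331))]
-31 -13 [(0, (77, 366), (553, 359)), (33, (82, 263), (551, 327)), (48, (85, 215), (550, 312))]
-31 13 [(0, (162, 329), (483, 267)), (33, (169, 227), (478, 233)), (48, (172, 179), (476, 216))]
-31 18 [(0, (178, 322), (470, 250)), (33, (185, 220), (464, 215)), (48, (189, 173), (462, 198))]
-26 -18 [(0, (72, 384), (585, 364)), (33, (77, 281), (584, 332)), (48, (80, 233), (583, 317))]
-26 -13 [(0, (89, 377), (572, 346)), (33, (94, 274), (570, 314)), (48, (97, 226), (569, 298))]
-26 13 [(0, (174, 340), (501, 254)), (33, (181, 238), (497, 219)), (48, (184, 190), (495, 203))]
-26 18 [(0, (190, 333), (488, 236)), (33, (197, 231), (483, 201)), (48, (201, 183), (481, 184))]
16 -18 [(0, (172, 482), (738, 252)), (33, (179, 378), (740, 217)), (48, (183, 330), (742, 200))]
16 -13 [(0, (189, 475), (724, 234)), (33, (197, 371), (726, 199)), (48, (200, 322), (727, 182))]
16 13 [(0, (275, 436), (653, 143)), (33, (284, 333), (653, 105)), (48, (289, 284), (654, 87))]
16 18 [(0, (292, 428), (640, 126)), (33, (301, 325), (639, 87)), (48, (306, 277), (639, 69))]
26 -18 [(0, (197, 506), (774, 225)), (33, (205, 402), (777, 190)), (48, (208, 354), (779, 173))]
26 -13 [(0, (214, 498), (760, 208)), (33, (222, 395), (763, 172)), (48, (226, 346), (765, 155))]
26 13 [(0, (300, 459), (689, 117)), (33, (310, 356), (690, 78)), (48, (314, 307), (691, 60))]
26 18 [(0, (317, 452), (675, 99)), (33, (327, 348), (676, 60)), (48, (331, 300), (677, 42))]
31 -18 [(0, (209, 518), (792, 212)), (33, (217, 414), (796, 176)), (48, (221, 366), (798, 159))]
31 -13 [(0, (226, 510), (778, 195)), (33, (234, 407), (782, 158)), (48, (238, 358), (784, 141))]
31 13 [(0, (313, 471), (707, 104)), (33, (323, 367), (709, 65)), (48, (327, 319), (710, 46))]
31 18 [(0, (329, 464), (693, 86)), (33, (339, 360), (695, 47)), (48, (344, 312), (696, 28))]
```

View pics/crop3.png

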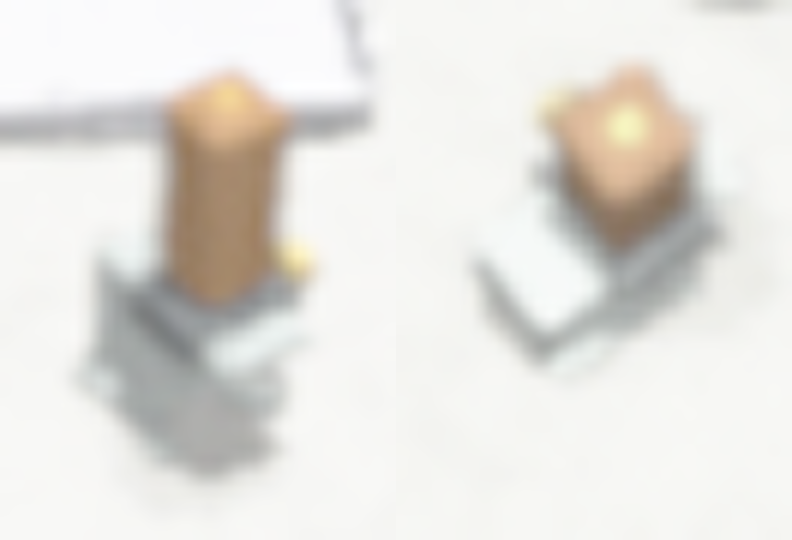

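Crop 3 settles it. The wall of the bracket stands at the handle's +y/−x end, with the heel at side (72–89,380). There is no wall under the opposite end, so the fork points at about −58° (+x, −y). Next I'll measure the knob, tray and twin.

```bash
python3 - <<'E'
from h import *
np.set_printoptions(precision=4,suppress=True)
s=ld('side0'); t=ld('top0')
def blob(c,x0,x1,y0,y1,f):
    h=cv2.cvtColor(c['frame'],cv2.COLOR_RGB2HSV)[y0:y1,x0:x1].astype(int); w=f(h).astype(np.uint8)
    k,l,st,ce=cv2.connectedComponentsWithStats(w); i=1+np.argmax(st[1:,4]); return ce[i]+[x0,y0],st[i]
kt=blob(t,385,420,178,212,lambda h:h[...,2]>185); ks=blob(s,318,346,250,276,lambda h:h[...,2]>150)
print('knob',kt,ks); print(onz(t,*kt[0],.082),onz(s,*kt[0]*0+ks[0],.075),tri(t,kt[0],s,ks[0]))
for n,c,r in(('t',t,(385,420,178,212)),('s',s,(318,346,250,276))):
    v=cv2.cvtColor(c['frame'],cv2.COLOR_RGB2GRAY)[r[2]:r[3],r[0]:r[1]]; print(n,v[::2,::2])
bt=blob(t,396,416,215,235,lambda h:(h[...,1]>120)&(h[...,2]>110)&(h[...,0]>15)); bs=blob(s,290,308,258,276,lambda h:(h[...,1]>120)&(h[...,2]>110)&(h[...,0]>15))
print('spindle',bt,bs,onz(t,*bt[0],.0665),onz(s,*bs[0],.064),tri(t,bt[0],s,bs[0]))
# tray: bright low-sat white region
for n,c,r in(('t',t,(175,295,165,265)),('s',s,(285,362,155,212))):
    h=c['frame'][r[2]:r[3],r[0]:r[1]].astype(int); m=((h[...,2]>=h[...,0])&(h.min(-1)>225)).astype(np.uint8)
    k,l,st,ce=cv2.connectedComponentsWithStats(cv2.morphologyEx(m,cv2.MORPH_OPEN,np.ones((3,3)))); i=1+np.argmax(st[1:,4])
    cs=max(cv2.findContours((l==i).astype(np.uint8),cv2.RETR_EXTERNAL,cv2.CHAIN_APPROX_NONE)[0],key=cv2.contourArea)
    bx=cv2.approxPolyDP(cv2.convexHull(cs),6,True)[:,0]+[r[0],r[2]]
    print('tray',n,st[i],[(p.tolist(),onz(c,*p,.003)[:2].round(4).tolist()) for p in bx])
tt=blob(t,190,220,185,215,lambda h:h[...,2]<222); ts=blob(s,326,346,160,180,lambda h:h[...,2]<225)
print('twin',tt,ts,onz(t,*tt[0],.016),tri(t,tt[0],s,ts[0]))
E
```

```text
knob (array([402.3523, 192.8409]), array([ 10,   8,  15,  15, 176], dtype=int32)) (array([330.8214, 260.3929]), array([  5,   4,  17,  13, 168], dtype=int32))
[ 0.4324 -0.1052  0.082 ] [ 0.435  -0.1035  0.075 ] (array([ 0.4341, -0.1061,  0.0776]), np.float64(0.0014465965314256824))
t [[ 59  59  59  58  60  61  61  59  57  58  58  59  59  59  58  59  76  57]
 [ 61  61  61  59  59  59  57  60  58  58  59  59  60  57  59  62  67  57]
 [ 59  60  59  60  60  60  62  76  59  61  58  58  59  56  58  57  78  71]
 [ 61  62  61  60  61  63  90  87  80  92  72  64  59  58  57  60  75  68]
 [ 61  59  63  84  74  69 119 181 214 216 180 115  67  59  58  56  67  66]
 [ 62  60  61  69  66 106 214 230 231 232 228 218 139  61  58  58  59  73]
 [ 64  61  75  72  69 154 227 232 233 234 230 230 206 118  66  60  62  81]
 [ 64  63  75  70  85 184 211 200 212 235 231 230 218 115  68  58  61  68]
 [ 64  85  75  62  80 193 236 236 236 236 232 231 218 106  71  62  60  80]
 [ 65  66  63  59  65 130 229 238 239 237 234 232 196  87  72  58  62  85]
 [ 63  62  70  66  48  92 164 229 239 238 234 221 125  81  72  59
[... 1369 characters left out ...]
)) [ 0.3586 -0.1053  0.0665] [ 0.3587 -0.1093  0.064 ] (array([ 0.359 , -0.1065,  0.0611]), np.float64(0.0007487031304961289))
tray t [   8   11  100   82 6312] [([275, 176], [0.524, 0.2101]), ([282, 244], [0.3417, 0.2036]), ([188, 256], [0.3317, 0.4455]), ([184, 187], [0.5148, 0.4524])]
tray s [   8    9   61   40 1997] [([345, 165], [0.518, 0.4445]), ([353, 202], [0.5255, 0.2207]), ([296, 203], [0.3434, 0.2156]), ([295, 165], [0.3346, 0.4433])]
twin (array([207.094 , 202.6838]), array([  7,   8,  17,  17, 117], dtype=int32)) (array([334.8033, 166.7377]), array([  0,   0,  20,  16, 183], dtype=int32)) [0.4641 0.3893 0.016 ] (array([0.4686, 0.3867, 0.0295]), np.float64(0.014789995665510513))
```

Request:
arm_command(
  deltas=[0, 0, -0.03, 0, 0, 0],
)

```text
t: 0.22
tcp_pos: [0.222, 0.5829, 0.2335]
orientation: [-3.137, 0.0, 2.778]
wrist_force: [0.3, 0.4, 0.6]
width: 0.0939
gripper_force: 0.0
```

Knob axis is at about (0.4335, −0.105), consistent with the hob corners. Tray centre is about (0.429, 0.329), yaw 2°. The twin is at about (0.470, 0.395). Now for the move helper and the approach.

```bash
cat >> h.py <<'E'
from scipy.spatial.transform import Rotation as Ro
def to(x,y,z,yaw):
    s=telemetry.read_state(); R=Ro.from_euler('xyz',s['orientation']); T=Ro.from_euler('xyz',[np.pi,0,np.radians(yaw)])
    d=R.inv().apply(np.array([x,y,z])-s['tcp_pos']); r=(R.inv()*T).as_rotvec(degrees=True)
    print('from',s['tcp_pos'].round(4),s['orientation'].round(4),'delta',d.round(4),r.round(2))
E
python3 -c "
from h import *
to(.478,.0905,.19,122)"
```

```text
from [0.222  0.5829 0.2335] [-3.1371e+00  2.0000e-04  2.7778e+00] delta [-0.4144 -0.3689  0.0453] [-0.25  0.1  37.16]
```

Request:
arm_command(
  deltas=[-0.04, -0.037, 0.002, 0, 0, 4, -0.08, -0.074, 0.004, 0, 0, 8, -0.12, -0.11, 0.008, 0, 0, 12, -0.16, -0.147, 0.012, 0, 0, 16, -0.2, -0.184, 0.018, 0, 0, 20, -0.24, -0.22, 0.024, 0, 0, 24, -0.28, -0.257, 0.03, 0, 0, 28, -0.32, -0.294, 0.035, 0, 0, 31, -0.36, -0.33, 0.04, 0, 0, 34, -0.395, -0.355, 0.043, 0, 0, 36, -0.414, -0.369, 0.045, 0, 0, 37.2, -0.414, -0.369, 0.045, 0, 0, 37.2, -0.414, -0.369, 0.045, 0, 0, 37.2],
)

```text
t: 1.85
tcp_pos: [0.4775, 0.0926, 0.1903]
orientation: [-3.141, -0.0, 2.129]
wrist_force: [0.4, 0.4, 0.8]
width: 0.0939
gripper_force: 0.0
```

```bash
python3 - <<'E'
from h import *
s=snap('side','side1');t=snap('top','top1')
print(telemetry.read_state()['joints'].round(2)); to(.478,.0905,.059,122)
a=s['frame'][150:285,270:390,::-1]; b=t['frame'][130:230,260:420,::-1]
A=cv2.resize(a,None,fx=3.3,fy=3.3,interpolation=cv2.INTER_CUBIC); B=cv2.resize(b,None,fx=2.5,fy=2.5,interpolation=cv2.INTER_CUBIC)
o=np.zeros((446,796,3),np.uint8); o[:A.shape[0],:396]=A; o[:250,396:796]=B; cv2.imwrite('pics/crop4.png',o)
E
```

```text
[-0.63  0.19  0.42  1.98 -0.09  0.99  0.4 ]
from [0.4776 0.0928 0.1905] [-3.1415e+00 -2.0000e-04  2.1301e+00] delta [-0.0022 -0.0009  0.1315] [-0.   -0.01  0.05]
```

View pics/crop4.png

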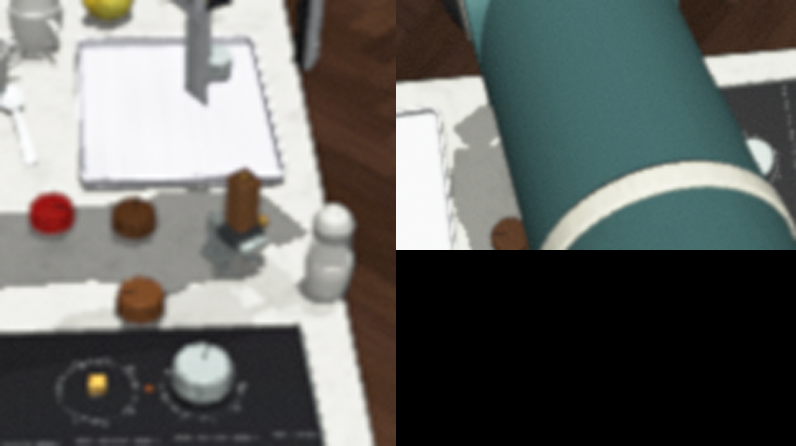

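The side crop shows the fingers above and straddling the handle (tips near crop (205,100) and (312,60)). The arm blocks the top view. I'll check the tips against kinematics, then go down.

```bash
python3 - <<'E'
from h import *
s=ld('side1'); x=np.array([.4776,.0928,.1905]); p=np.array([.848,.53,0])
for k in(-.0595,-.047,0,.047,.0595):
    q=proj(s,x+k*p); print(k,(q[0]-270)*3.3,(q[1]-150)*3.3)
E
```

```text
-0.0595 185.4099233797451 104.3776996147961
-0.047 198.65803833236663 99.5935993538398
0 247.1068735490625 82.0979717847752
0.047 293.50408796087305 65.3432163822893
0.0595 305.51486935487884 61.00593650459765
```

Request:
arm_command(
  deltas=[-0.001, -0.001, 0.04, 0, 0, 0, -0.002, -0.001, 0.08, 0, 0, 0, -0.002, -0.001, 0.1, 0, 0, 0, -0.002, -0.001, 0.1, 0, 0, 0],
)

```text
t: 2.45
tcp_pos: [0.4772, 0.0901, 0.0896]
orientation: [-3.139, -0.0, 2.13]
wrist_force: [-0.2, 0.4, -0.5]
width: 0.0941
gripper_force: 0.0
```

Request:
arm_command(
  deltas=[0, 0, 0.015, 0, 0, 0, 0, 0, 0.03, 0, 0, 0, 0, 0, 0.03, 0, 0, 0],
)

```text
t: 2.82
tcp_pos: [0.4776, 0.0896, 0.0595]
orientation: [-3.14, -0.0, 2.129]
wrist_force: [0.2, 0.1, 0.5]
width: 0.0941
gripper_force: 0.0
```

Request:
arm_command(
  deltas=[0, 0, 0, 0, 0, 0, 0, 0, 0, 0, 0, 0, 0, 0, 0, 0, 0, 0, 0, 0, 0, 0, 0, 0, 0, 0, 0, 0, 0, 0, 0, 0, 0, 0, 0, 0, 0, 0, 0, 0, 0, 0, 0, 0, 0, 0, 0, 0],
  grip=0.2,
  grip_force=35,
)

```text
t: 3.82
tcp_pos: [0.4782, 0.0897, 0.0605]
orientation: [-3.142, 0.0, 2.129]
wrist_force: [-0.1, 0.6, 0.3]
width: 0.024
gripper_force: 35.0
```

Request:
arm_command(
  deltas=[0, 0, -0.03, 0, 0, 0, 0, 0, -0.06, 0, 0, 0, 0, 0, -0.09, 0, 0, 0, 0, 0, -0.11, 0, 0, 0, 0, 0, -0.11, 0, 0, 0],
)

```text
t: 4.45
tcp_pos: [0.4787, 0.0899, 0.1713]
orientation: [3.139, 0.0, 2.129]
wrist_force: [0.4, 0.2, -1.5]
width: 0.0238
gripper_force: 35.0
```

```bash
python3 -c "
from h import *
to(.4314,-.045,.156,92); print(telemetry.read_state()['wrist_force'])"
```

```text
from [0.4787 0.0899 0.1713] [3.1394e+00 3.0000e-04 2.1287e+00] delta [-0.0894 -0.1116  0.0151] [ 1.200e-01 -2.000e-02  2.996e+01]
[ 0.42531706  0.18456372 -1.49545263]
```

Request:
arm_command(
  deltas=[-0.015, -0.018, 0, 0, 0, 5, -0.033, -0.04, 0.003, 0, 0, 11, -0.051, -0.063, 0.006, 0, 0, 17, -0.068, -0.085, 0.01, 0, 0, 23, -0.082, -0.102, 0.013, 0, 0, 27, -0.0894, -0.1116, 0.015, 0, 0, 30, -0.0894, -0.1116, 0.015, 0, 0, 30, -0.0894, -0.1116, 0.015, 0, 0, 30],
)

```text
t: 5.45
tcp_pos: [0.4312, -0.0445, 0.1555]
orientation: [3.141, 0.0, 1.607]
wrist_force: [-0.7, 0.6, -1.2]
width: 0.0237
gripper_force: 35.0
```

```bash
python3 - <<'E'
from h import *
s=snap('side','side2');t=snap('top','top2'); st=telemetry.read_state()
print(st['joints'].round(2),st['tcp_pos'].round(4),st['orientation'].round(4))
a=s['frame'][212:280,290:355,::-1]; b=t['frame'][140:240,340:440,::-1]
A=cv2.resize(a,None,fx=8,fy=8,interpolation=cv2.INTER_CUBIC); B=cv2.resize(b,None,fx=2.7,fy=2.7,interpolation=cv2.INTER_CUBIC)
o=np.zeros((544,790,3),np.uint8); o[:A.shape[0],:520]=A; o[:270,520:790]=B; cv2.imwrite('pics/crop5.png',o)
E
```

```text
[-0.51  0.15  0.59  2.13 -0.11  0.89  0.18] [ 0.4311 -0.0446  0.1555] [3.1415e+00 1.0000e-04 1.6068e+00]
```

View pics/crop5.png

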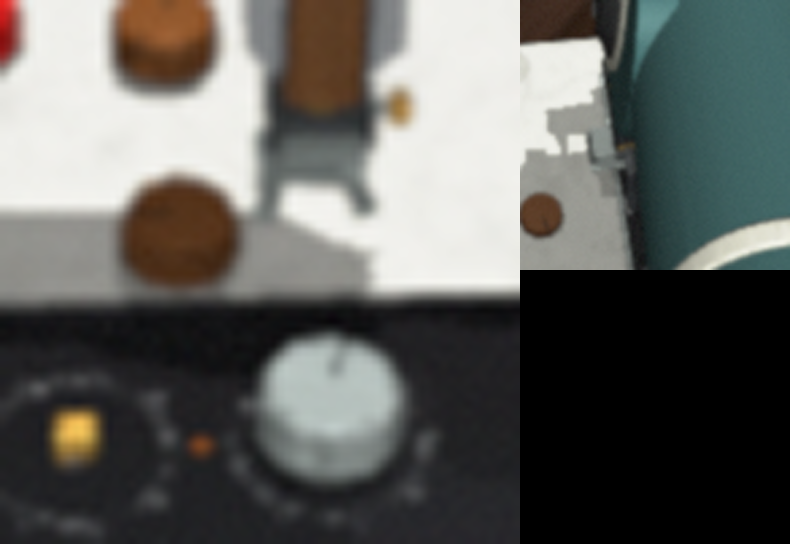

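Clear view of the fork: tips at side crop (270,215) and (365,212), cap-top centre about (332,386), slot open toward the knob. Computing the offsets from the same picture.

```bash
python3 - <<'E'
from h import *
np.set_printoptions(precision=4,suppress=True)
s=ld('side2'); f=lambda x,y:(290+x/8,212+y/8)
for n,p,z in(('Ltip out',(263,218),.0955),('Ltip in',(279,218),.0955),('Rtip in',(353,212),.0955),('Rtip out',(374,212),.0955),('root L',(283,182),.0995),('root R',(340,182),.0995),('handle base L',(283,108),.1435),('handle base R',(365,108),.1435),
  ('cap L',(257,395),.080),('cap R',(404,395),.080),('captop far',(332,334),.082),('captop near',(332,440),.082),('bottom near',(332,484),.0625)): print(n,onz(s,*f(*p),z))
E
```

```text
Ltip out [ 0.4172 -0.0515  0.0955]
Ltip in [ 0.4222 -0.0516  0.0955]
Rtip in [ 0.4452 -0.049   0.0955]
Rtip out [ 0.4517 -0.049   0.0955]
root L [ 0.4238 -0.0395  0.0995]
root R [ 0.4415 -0.0396  0.0995]
handle base L [ 0.4219 -0.0551  0.1435]
handle base R [ 0.4463 -0.0552  0.1435]
cap L [ 0.4138 -0.1113  0.08  ]
cap R [ 0.4574 -0.1117  0.08  ]
captop far [ 0.4372 -0.0883  0.082 ]
captop near [ 0.4349 -0.1312  0.082 ]
bottom near [ 0.4357 -0.1306  0.0625]
```

Request:
arm_command(
  deltas=[-0.011, 0, 0, 0, 0, 0, -0.022, -0.0005, 0, 0, 0, 0, -0.022, -0.0005, 0.015, 0, 0, 0, -0.022, -0.0005, 0.028, 0, 0, 0, -0.022, -0.0005, 0.035, 0, 0, 0, -0.022, -0.0005, 0.035, 0, 0, 0, -0.022, -0.0005, 0.035, 0, 0, 0],
)

```text
t: 6.42
tcp_pos: [0.4313, -0.0672, 0.1207]
orientation: [3.141, 0.0, 1.605]
wrist_force: [0.6, -0.2, -1.4]
width: 0.0239
gripper_force: 35.0
```

Request:
arm_command(
  deltas=[0, 0, 0.001, 0, 0, 0, 0, 0, 0.002, 0, 0, 0, 0, 0, 0.002, 0, 0, 0, 0, 0, 0.002, 0, 0, 0],
)

```text
t: 6.92
tcp_pos: [0.4311, -0.0672, 0.1186]
orientation: [3.141, 0.0, 1.605]
wrist_force: [-0.8, -0.0, -1.2]
width: 0.0237
gripper_force: 35.0
```

Request:
arm_command(
  deltas=[0, 0, 0.0005, 0, 0, 0, 0, 0, 0.001, 0, 0, 0, 0, 0, 0.0015, 0, 0, 0, 0, 0, 0.0015, 0, 0, 0],
)

```text
t: 7.42
tcp_pos: [0.4311, -0.0673, 0.117]
orientation: [-3.142, 0.0, 1.605]
wrist_force: [0.2, -0.4, -1.9]
width: 0.0236
gripper_force: 35.0
```

Request:
arm_command(
  deltas=[0, 0, 0.0005, 0, 0, 0, 0, 0, 0.001, 0, 0, 0, 0, 0, 0.001, 0, 0, 0],
)

```text
t: 7.8
tcp_pos: [0.4312, -0.0673, 0.1164]
orientation: [3.141, -0.0, 1.605]
wrist_force: [-4.2, -0.0, 11.7]
width: 0.0236
gripper_force: 35.0
```

Request:
arm_command(
  deltas=[0, 0, -0.0005, 0, 0, 0, 0, 0, -0.0005, 0, 0, 0],
)

```text
t: 8.05
tcp_pos: [0.4311, -0.0672, 0.1165]
orientation: [3.142, 0.0, 1.605]
wrist_force: [-0.2, 0.4, -0.9]
width: 0.0238
gripper_force: 35.0
```

Request:
arm_command(
  deltas=[-0.005, 0, 0.0001, 0, 0, 0, -0.01, 0, 0.0001, 0, 0, 0, -0.015, 0, 0.0001, 0, 0, 0, -0.02, 0, 0.0001, 0, 0, 0, -0.02, 0, 0.0001, 0, 0, 0],
)

```text
t: 8.68
tcp_pos: [0.4318, -0.0879, 0.1164]
orientation: [3.141, 0.001, 1.604]
wrist_force: [-1.1, -1.9, 2.8]
width: 0.0238
gripper_force: 35.0
```

```bash
python3 - <<'E'
from h import *
s=snap('side','side3')
a=s['frame'][212:280,290:355,::-1]
cv2.imwrite('pics/crop6.png',cv2.resize(a,None,fx=8,fy=8,interpolation=cv2.INTER_CUBIC))
E
```

```text
(no output)
```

View pics/crop6.png

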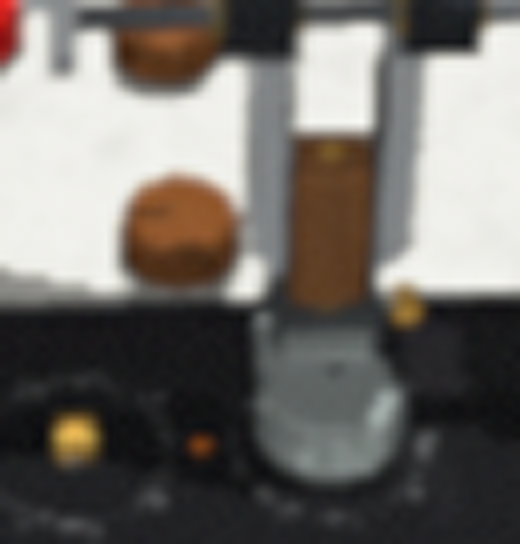

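The fork is lined up with the knob (handle mid x 332, cap mid 329). Sliding on in small steps.

Request:
arm_command(
  deltas=[-0.003, 0, 0, 0, 0, 0, -0.006, 0, 0, 0, 0, 0, -0.009, 0, 0, 0, 0, 0, -0.009, 0, 0, 0, 0, 0],
)

```text
t: 9.22
tcp_pos: [0.4321, -0.0966, 0.1164]
orientation: [3.141, 0.0, 1.605]
wrist_force: [-0.9, -1.0, 3.4]
width: 0.0235
gripper_force: 35.0
```

Request:
arm_command(
  deltas=[-0.0015, 0, 0, 0, 0, 0, -0.003, 0, 0, 0, 0, 0, -0.003, 0, 0, 0, 0, 0],
)

```text
t: 9.6
tcp_pos: [0.4322, -0.0993, 0.1164]
orientation: [3.142, 0.0, 1.605]
wrist_force: [0.7, 0.9, 4.8]
width: 0.0239
gripper_force: 35.0
```

Request:
arm_command(
  deltas=[-0.001, 0, 0, 0, 0, 0, -0.002, 0, 0, 0, 0, 0, -0.002, 0, 0, 0, 0, 0],
)

```text
t: 9.98
tcp_pos: [0.4323, -0.1013, 0.1164]
orientation: [3.142, 0.0, 1.605]
wrist_force: [-0.1, 2.3, 3.8]
width: 0.0239
gripper_force: 35.0
```

Request:
arm_command(
  deltas=[-0.001, 0, -0.0001, 0, 0, 0, -0.001, 0, -0.0001, 0, 0, 0],
)

```text
t: 10.22
tcp_pos: [0.4322, -0.1024, 0.1164]
orientation: [-3.141, 0.0, 1.605]
wrist_force: [0.1, 0.3, 2.1]
width: 0.0239
gripper_force: 35.0
```

Request:
arm_command(
  deltas=[-0.001, 0, 0, 0, 0, 0, -0.001, 0, 0, 0, 0, 0],
)

```text
t: 10.48
tcp_pos: [0.4322, -0.1033, 0.1164]
orientation: [-3.141, 0.0, 1.605]
wrist_force: [-0.2, 1.1, 0.9]
width: 0.0241
gripper_force: 35.0
```

Request:
arm_command(
  deltas=[-0.0008, 0, 0, 0, 0, 0, -0.0008, 0, 0, 0, 0, 0],
)

```text
t: 10.72
tcp_pos: [0.4323, -0.1041, 0.1165]
orientation: [-3.142, 0.0, 1.605]
wrist_force: [0.4, 1.0, 0.4]
width: 0.024
gripper_force: 35.0
```

Request:
arm_command(
  deltas=[-0.0008, 0, 0, 0, 0, 0, -0.0008, 0, 0, 0, 0, 0],
)

```text
t: 10.98
tcp_pos: [0.4323, -0.105, 0.1165]
orientation: [-3.142, 0.0, 1.605]
wrist_force: [-0.2, -0.4, 0.2]
width: 0.0237
gripper_force: 35.0
```

Request:
arm_command(
  deltas=[-0.0008, 0, 0, 0, 0, 0, -0.0008, 0, 0, 0, 0, 0],
)

```text
t: 11.22
tcp_pos: [0.4324, -0.1057, 0.1165]
orientation: [-3.142, 0.0, 1.605]
wrist_force: [-0.2, -0.3, -1.1]
width: 0.0237
gripper_force: 35.0
```

Request:
arm_command(
  deltas=[-0.0008, 0, 0, 0, 0, 0, -0.0008, 0, 0, 0, 0, 0],
)

```text
t: 11.48
tcp_pos: [0.4324, -0.1065, 0.1165]
orientation: [-3.142, 0.0, 1.605]
wrist_force: [-0.9, -0.2, -0.6]
width: 0.0239
gripper_force: 35.0
```

Request:
arm_command(
  deltas=[-0.0008, 0, 0.0001, 0, 0, 0, -0.0008, 0, 0.0001, 0, 0, 0],
)

```text
t: 11.72
tcp_pos: [0.4325, -0.1072, 0.1164]
orientation: [3.141, 0.0, 1.605]
wrist_force: [-0.1, 1.1, 1.4]
width: 0.0238
gripper_force: 35.0
```

Request:
arm_command(
  deltas=[-0.0008, 0, 0, 0, 0, 0, -0.0008, 0, 0, 0, 0, 0],
)

```text
t: 11.98
tcp_pos: [0.4325, -0.108, 0.1164]
orientation: [3.141, 0.0, 1.605]
wrist_force: [0.1, 1.4, 1.1]
width: 0.0237
gripper_force: 35.0
```

Request:
arm_command(
  deltas=[-0.0006, 0, 0, 0, 0, 0, -0.0006, 0, 0, 0, 0, 0],
)

```text
t: 12.22
tcp_pos: [0.4325, -0.1085, 0.1164]
orientation: [3.142, -0.0, 1.605]
wrist_force: [0.5, 3.1, 2.6]
width: 0.0236
gripper_force: 35.0
```

Possibly first contact (Fy 3.1). Small steps to confirm.

Request:
arm_command(
  deltas=[-0.0003, 0, 0, 0, 0, 0, -0.0003, 0, 0, 0, 0, 0],
)

```text
t: 12.48
tcp_pos: [0.4325, -0.1087, 0.1164]
orientation: [3.142, -0.0, 1.605]
wrist_force: [0.4, 3.9, 2.5]
width: 0.0237
gripper_force: 35.0
```

Request:
arm_command(
  deltas=[-0.0003, 0, 0, 0, 0, 0, -0.0003, 0, 0, 0, 0, 0],
)

```text
t: 12.72
tcp_pos: [0.4325, -0.1089, 0.1164]
orientation: [-3.142, -0.0, 1.605]
wrist_force: [-1.2, 5.3, 3.1]
width: 0.0237
gripper_force: 35.0
```

The slot end bears lightly at about 5 N, close to the predicted home position, with no side load. Pulling straight up.

Request:
arm_command(
  deltas=[0, 0, -0.0007, 0, 0, 0, 0, 0, -0.0014, 0, 0, 0, 0, 0, -0.002, 0, 0, 0, 0, 0, -0.0025, 0, 0, 0, 0, 0, -0.003, 0, 0, 0],
)

```text
t: 13.35
tcp_pos: [0.4321, -0.109, 0.1191]
orientation: [-3.141, -0.0, 1.605]
wrist_force: [-0.0, 5.9, -8.6]
width: 0.0235
gripper_force: 35.0
```

Request:
arm_command(
  deltas=[0, 0, -0.0004, 0, 0, 0, 0, 0, -0.0008, 0, 0, 0, 0, 0, -0.0012, 0, 0, 0],
)

```text
t: 13.72
tcp_pos: [0.4318, -0.1089, 0.12]
orientation: [-3.14, -0.0, 1.605]
wrist_force: [0.5, 5.7, -11.8]
width: 0.0242
gripper_force: 35.0
```

Request:
arm_command(
  deltas=[0, 0, -0.0004, 0, 0, 0, 0, 0, -0.0008, 0, 0, 0, 0, 0, -0.0012, 0, 0, 0],
)

```text
t: 14.1
tcp_pos: [0.4319, -0.1089, 0.1213]
orientation: [-3.14, -0.0, 1.605]
wrist_force: [0.8, 5.5, -9.1]
width: 0.0236
gripper_force: 35.0
```

Request:
arm_command(
  deltas=[0, 0, -0.0005, 0, 0, 0, 0, 0, -0.001, 0, 0, 0, 0, 0, -0.0015, 0, 0, 0, 0, 0, -0.002, 0, 0, 0],
)

```text
t: 14.6
tcp_pos: [0.4324, -0.109, 0.1238]
orientation: [-3.141, -0.0, 1.605]
wrist_force: [-0.3, 6.2, 0.3]
width: 0.0234
gripper_force: 35.0
```

Request:
arm_command(
  deltas=[0, 0, -0.002, 0, 0, 0, 0, 0, -0.004, 0, 0, 0, 0, 0, -0.006, 0, 0, 0, 0, 0, -0.008, 0, 0, 0, 0, 0, -0.01, 0, 0, 0, 0, 0, -0.012, 0, 0, 0, 0, 0, -0.014, 0, 0, 0, 0, 0, -0.014, 0, 0, 0],
)

```text
t: 15.6
tcp_pos: [0.4326, -0.1092, 0.1379]
orientation: [3.141, 0.0, 1.605]
wrist_force: [0.6, 0.8, -1.3]
width: 0.0237
gripper_force: 35.0
```

```bash
python3 - <<'E'
from h import *
s=snap('side','side4'); t=snap('top','top4')
a=s['frame'][200:280,285,::-1] if 0 else s['frame'][200:275,290:355,::-1]
cv2.imwrite('pics/crop7.png',cv2.resize(a,None,fx=8,fy=8,interpolation=cv2.INTER_CUBIC))
to(.4065,.258,.2,92)
E
```

```text
from [ 0.4325 -0.1092  0.1378] [3.1416e+00 1.0000e-04 1.6049e+00] delta [ 0.3679 -0.0135 -0.0623] [ 0.    0.01 -0.04]
```

View pics/crop7.png

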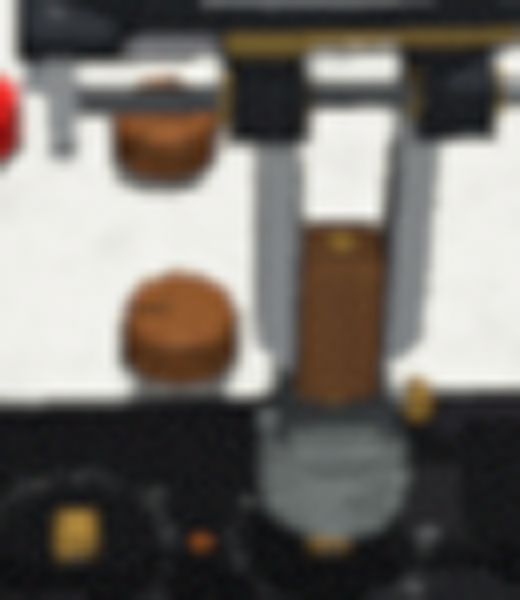

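The knob is free, sitting level in the fork, with the bare spindle visible below it at crop (330,545). Carrying it with gentle ramps, since nothing holds it toward the open end of the fork.

Request:
arm_command(
  deltas=[0.002, 0, -0.001, 0, 0, 0, 0.006, 0, -0.002, 0, 0, 0, 0.012, 0, -0.004, 0, 0, 0, 0.02, 0, -0.006, 0, 0, 0, 0.03, -0.001, -0.008, 0, 0, 0, 0.042, -0.001, -0.01, 0, 0, 0, 0.056, -0.002, -0.012, 0, 0, 0, 0.072, -0.003, -0.014, 0, 0, 0, 0.09, -0.003, -0.015, 0, 0, 0, 0.11, -0.004, -0.015, 0, 0, 0, 0.13, -0.005, -0.015, 0, 0, 0, 0.148, -0.006, -0.015, 0, 0, 0, 0.164, -0.006, -0.015, 0, 0, 0, 0.178, -0.007, -0.015, 0, 0, 0, 0.19, -0.007, -0.015, 0, 0, 0, 0.2, -0.008, -0.015, 0, 0, 0, 0.208, -0.008, -0.015, 0, 0, 0, 0.214, -0.008, -0.015, 0, 0, 0, 0.218, -0.008, -0.015, 0, 0, 0, 0.22, -0.008, -0.015, 0, 0, 0],
)

```text
t: 18.2
tcp_pos: [0.417, 0.1105, 0.1528]
orientation: [-3.142, 0.0, 1.605]
wrist_force: [-1.0, -0.9, -1.4]
width: 0.0239
gripper_force: 35.0
```

Request:
arm_command(
  deltas=[0.002, 0, 0, 0, 0, 0, 0.006, 0, 0, 0, 0, 0, 0.012, 0, 0, 0, 0, 0, 0.02, -0.001, 0, 0, 0, 0, 0.03, -0.001, 0, 0, 0, 0, 0.042, -0.002, 0, 0, 0, 0, 0.056, -0.002, 0, 0, 0, 0, 0.072, -0.003, 0, 0, 0, 0, 0.09, -0.003, 0, 0, 0, 0, 0.106, -0.004, 0, 0, 0, 0, 0.12, -0.004, 0, 0, 0, 0, 0.132, -0.005, 0, 0, 0, 0, 0.142, -0.005, 0, 0, 0, 0, 0.147, -0.005, 0, 0, 0, 0, 0.149, -0.005, 0, 0, 0, 0, 0.149, -0.005, 0, 0, 0, 0, 0.149, -0.005, 0, 0, 0, 0],
)

```text
t: 20.32
tcp_pos: [0.407, 0.2588, 0.1528]
orientation: [-3.142, 0.0, 1.604]
wrist_force: [0.2, 0.0, -2.6]
width: 0.0236
gripper_force: 35.0
```

```bash
python3 - <<'E'
from h import *
s=snap('side','side5'); t=snap('top','top5')
A=cv2.resize(s['frame'][130:225,270:370,::-1],None,fx=5,fy=5,interpolation=cv2.INTER_CUBIC); B=cv2.resize(t['frame'][160:270,170:300,::-1],None,fx=2.2,fy=2.2,interpolation=cv2.INTER_CUBIC)
o=np.zeros((475,786,3),np.uint8); o[:A.shape[0],:500]=A; o[:B.shape[0],500:500+B.shape[1]]=B[:, :286]; cv2.imwrite('pics/crop8.png',o)
to(.4065,.258,.1,92)
E
```

```text
from [0.407  0.2589 0.1528] [3.1415e+00 1.0000e-04 1.6046e+00] delta [-0.0009 -0.0005  0.0528] [ 0.    0.   -0.06]
```

View pics/crop8.png

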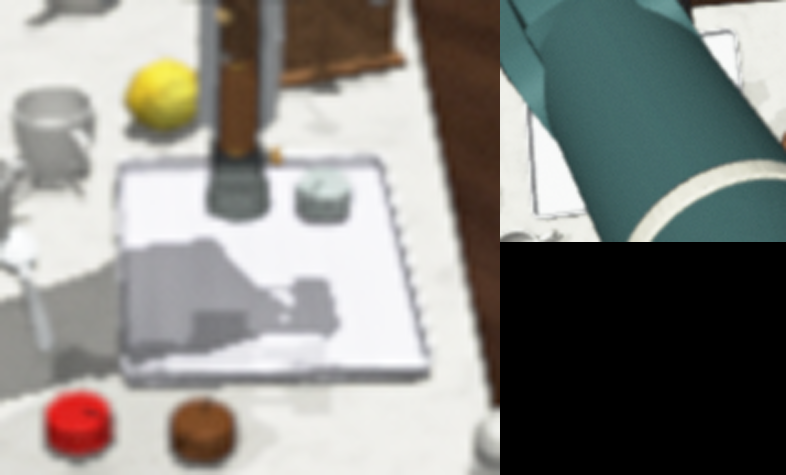

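The knob is still seated in the fork at crop (238,200), above the free tray floor and clear of the twin at (323,197). Lowering.

Request:
arm_command(
  deltas=[0, 0, 0.002, 0, 0, 0, 0, 0, 0.006, 0, 0, 0, 0, 0, 0.012, 0, 0, 0, 0, 0, 0.02, 0, 0, 0, 0, 0, 0.03, 0, 0, 0, 0, 0, 0.04, 0, 0, 0, 0, 0, 0.05, 0, 0, 0, 0, 0, 0.06, 0, 0, 0, 0, 0, 0.068, 0, 0, 0, 0, 0, 0.074, 0, 0, 0, 0, 0, 0.078, 0, 0, 0, 0, 0, 0.081, 0, 0, 0, 0, 0, 0.083, 0, 0, 0, 0, 0, 0.083, 0, 0, 0],
)

```text
t: 22.18
tcp_pos: [0.4069, 0.2591, 0.0697]
orientation: [-3.142, 0.0, 1.605]
wrist_force: [0.3, -0.2, -2.0]
width: 0.0241
gripper_force: 35.0
```

Request:
arm_command(
  deltas=[0, 0, 0.0004, 0, 0, 0, 0, 0, 0.0008, 0, 0, 0, 0, 0, 0.0012, 0, 0, 0, 0, 0, 0.0016, 0, 0, 0, 0, 0, 0.002, 0, 0, 0, 0, 0, 0.002, 0, 0, 0],
)

```text
t: 22.92
tcp_pos: [0.4069, 0.2591, 0.0677]
orientation: [-3.142, 0.0, 1.605]
wrist_force: [0.0, 0.1, -2.7]
width: 0.0239
gripper_force: 35.0
```

Request:
arm_command(
  deltas=[0, 0, 0.0003, 0, 0, 0, 0, 0, 0.0006, 0, 0, 0, 0, 0, 0.0009, 0, 0, 0, 0, 0, 0.0012, 0, 0, 0, 0, 0, 0.0015, 0, 0, 0, 0, 0, 0.0018, 0, 0, 0, 0, 0, 0.0021, 0, 0, 0, 0, 0, 0.0024, 0, 0, 0, 0, 0, 0.0024, 0, 0, 0],
)

```text
t: 24.05
tcp_pos: [0.4069, 0.2591, 0.0654]
orientation: [3.142, 0.0, 1.605]
wrist_force: [0.6, 0.4, -2.0]
width: 0.0239
gripper_force: 35.0
```

Request:
arm_command(
  deltas=[0, 0, 0.0003, 0, 0, 0, 0, 0, 0.0006, 0, 0, 0, 0, 0, 0.0007, 0, 0, 0, 0, 0, 0.0007, 0, 0, 0],
)

```text
t: 24.55
tcp_pos: [0.4069, 0.2591, 0.0647]
orientation: [3.142, 0.0, 1.605]
wrist_force: [0.4, -0.5, -1.3]
width: 0.0238
gripper_force: 35.0
```

Request:
arm_command(
  deltas=[0, 0, 0.0003, 0, 0, 0, 0, 0, 0.0006, 0, 0, 0, 0, 0, 0.0008, 0, 0, 0, 0, 0, 0.0008, 0, 0, 0],
)

```text
t: 25.05
tcp_pos: [0.4069, 0.2591, 0.0638]
orientation: [-3.142, 0.0, 1.605]
wrist_force: [-0.0, 1.0, -1.8]
width: 0.0235
gripper_force: 35.0
```

Request:
arm_command(
  deltas=[0, 0, 0.0002, 0, 0, 0, 0, 0, 0.0004, 0, 0, 0, 0, 0, 0.0004, 0, 0, 0],
)

```text
t: 25.42
tcp_pos: [0.4069, 0.2591, 0.0635]
orientation: [-3.142, 0.0, 1.605]
wrist_force: [-1.1, -0.5, -0.5]
width: 0.0236
gripper_force: 35.0
```

Request:
arm_command(
  deltas=[0, 0, 0.0002, 0, 0, 0, 0, 0, 0.0002, 0, 0, 0],
)

```text
t: 25.68
tcp_pos: [0.4069, 0.2592, 0.0634]
orientation: [-3.142, -0.0, 1.605]
wrist_force: [-0.9, -0.7, 4.8]
width: 0.0238
gripper_force: 35.0
```

The fork touches the floor exactly as predicted, so the knob is standing on the floor. Raising 0.8 mm and drawing the fork out.

Request:
arm_command(
  deltas=[0, 0, -0.0008, 0, 0, 0, 0.001, 0, -0.0008, 0, 0, 0, 0.003, 0, -0.0008, 0, 0, 0, 0.006, 0, -0.0008, 0, 0, 0, 0.01, 0, -0.0008, 0, 0, 0, 0.014, 0, -0.0008, 0, 0, 0, 0.018, 0, -0.0008, 0, 0, 0, 0.022, 0, -0.0008, 0, 0, 0, 0.026, 0, -0.0008, 0, 0, 0, 0.03, 0, -0.0008, 0, 0, 0, 0.034, 0, -0.0008, 0, 0, 0, 0.038, 0, -0.0008, 0, 0, 0, 0.042, 0, -0.0008, 0, 0, 0, 0.045, 0, -0.0008, 0, 0, 0, 0.047, 0, -0.0008, 0, 0, 0, 0.047, 0, -0.0008, 0, 0, 0],
)

```text
t: 27.68
tcp_pos: [0.4053, 0.3062, 0.064]
orientation: [-3.142, 0.0, 1.605]
wrist_force: [-0.3, 0.9, -1.5]
width: 0.0234
gripper_force: 35.0
```

```bash
python3 - <<'E'
from h import *
s=snap('side','side6')
cv2.imwrite('pics/crop9.png',cv2.resize(s['frame'][130:225,270:370,::-1],None,fx=5.5,fy=5.5,interpolation=cv2.INTER_CUBIC))
E
```

```text
(no output)
```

View pics/crop9.png

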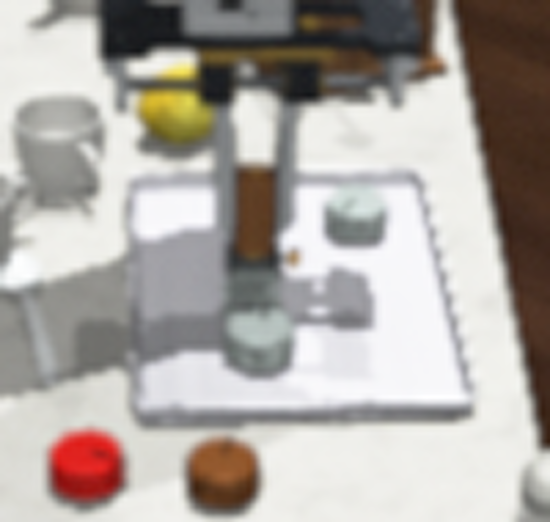

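The knob stands upright at crop (258,335) with the fork fully clear behind it. Setting the puller down and releasing.

Request:
arm_command(
  deltas=[0, 0, 0.0004, 0, 0, 0, 0, 0, 0.0007, 0, 0, 0, 0, 0, 0.0007, 0, 0, 0],
)

```text
t: 28.1
tcp_pos: [0.4054, 0.306, 0.0634]
orientation: [3.142, 0.0, 1.605]
wrist_force: [-0.7, -1.0, 2.6]
width: 0.0238
gripper_force: 35.0
```

Request:
arm_command(
  deltas=[0, 0, 0, 0, 0, 0, 0, 0, 0, 0, 0, 0, 0, 0, 0, 0, 0, 0, 0, 0, 0, 0, 0, 0, 0, 0, 0, 0, 0, 0, 0, 0, 0, 0, 0, 0],
  grip=0.6,
)

```text
t: 28.85
tcp_pos: [0.4053, 0.3061, 0.0633]
orientation: [3.142, 0.0, 1.605]
wrist_force: [0.5, 0.4, -0.2]
width: 0.0564
gripper_force: 0.0
```

Request:
arm_command(
  deltas=[0, 0, -0.01, 0, 0, 0, 0, 0, -0.03, 0, 0, 0, 0, 0, -0.06, 0, 0, 0, 0, 0, -0.1, 0, 0, 0, 0, 0, -0.14, 0, 0, 0, 0, 0, -0.17, 0, 0, 0, 0, 0, -0.18, 0, 0, 0, 0, 0, -0.18, 0, 0, 0, 0, 0, -0.18, 0, 0, 0],
)

```text
t: 29.98
tcp_pos: [0.4049, 0.3058, 0.2423]
orientation: [-3.14, 0.001, 1.605]
wrist_force: [-0.6, -0.0, -0.4]
width: 0.0564
gripper_force: 0.0
```

```bash
python3 - <<'E'
from h import *
s=snap('side','side7')
cv2.imwrite('pics/crop10.png',cv2.resize(s['frame'][130:285,250:390,::-1],None,fx=3.8,fy=3.8,interpolation=cv2.INTER_CUBIC))
E
```

```text
(no output)
```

View pics/crop10.png

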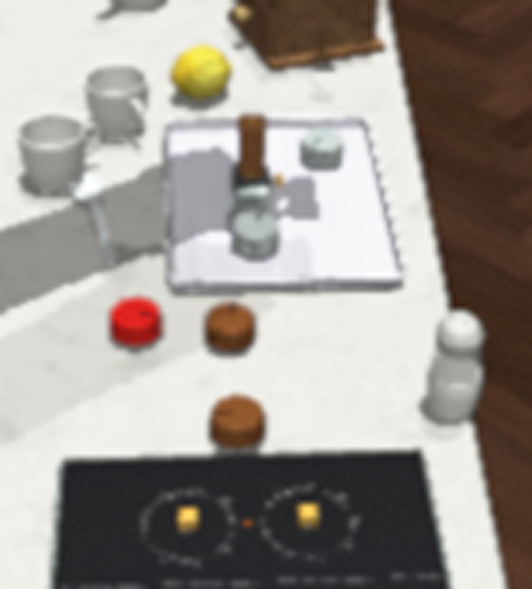

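The last picture shows the knob at (255,232) and the twin at (321,150), both upright in the tray. The puller stands at (252,150), both spindles are bare, and everything else is in place. Handing in.

```bash
python3 -c "
from cell import bot
print(bot.close_job())"
```

```text
the job is handed in; nothing more can be done
None
```

The knob was pulled off with the puller and set upright on the tray floor. The puller stands upright in the tray clear of both knobs, nothing else looked moved in the last picture, and the job was handed in at about 30 s with no verdict returned.

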